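# Close up the reservations shelf

## Robot

A 6-joint arm with a two-finger parallel gripper is mounted at the origin on the work surface. World frame = base frame: x ahead of the robot, y to its left, z up, the work surface at z = 0. Lengths are in m, angles in degrees, forces in N, time in s.
With the tool pointing down it reaches from about 0.325 to 0.85 m from the base axis. Payload 15.5 kg.
Tool frame: the origin (TCP) lies midway between the tips of the shut fingers; the grasp point (between the pads) lies 19 mm behind it; z points along the fingers, y is the line along which they close (so a half turn about z gives the same grasp; the last joint's range is limited). The gripper opens to 91 mm and grips with 3 to 60 N. Pads are 32 mm wide; open, the fingers measure 118 mm over their backs; the gripper's body (76 mm by 178 mm) begins 60 mm behind the grasp point.
Start: joints at [-71.763, 28.281, 77.091, -0, 74.628, -5.472], TCP at [0.251, -0.572, 0.214] pointing down, gripper open.
Joint ranges: [-166.48, 166.48], [-47.26, 123.95], [12.59, 153.08], [-70.14, 250.14], [6.76, 159.57], [-176.63, 176.63]. Speed limits (degrees/s): [108.29, 108.29, 147.25, 172.46, 172.46, 172.46].

## Interface

Orientations are given as a 3x3 rotation matrix whose columns are the frame's x, y, z axes.
In Python, from bench import ctrl gives the robot as it stands. The module is installed in compiled form; this text tells all that it offers. Calls block until the motion is done:
- ctrl.goto(position, orientation): joint-space move of the TCP to a pose.
- ctrl.move_l(position, vel=0.15, ori=None, contact_N=None): straight line of the TCP; ori=None keeps the orientation; vel is the mean speed in m/s. With contact_N (N) it stops when the force on the tool has changed by that much, and returns True; else False.
- ctrl.movej(angles): joint-space move.
- ctrl.command_gripper(opening): opening from 0.0 (shut) to 1.0 (fully open); the grip force is fixed at half the most; returns when the fingers have stopped.
- ctrl.sleep(seconds).
- ctrl.ik(position, orientation): joint angles nearest the present ones, or None.
- ctrl.read_camera(name): name is "scene" or "side" or "wrist"; returns the picture (480x640x3 uint8, blue, green, red); there is no depth.
- ctrl.camera_params(name): a dict with "fx", "fy", "cx", "cy" (pixels), "pose" (4x4, takes a point from camera to world coordinates); the wrist camera has in their place "T_tool_cam" (4x4, takes a point from camera to tool coordinates, whose origin is the TCP and whose axes are the flange's). Camera axes: x right, y up, looking along -z (the intrinsics and any distortion apply to the point x, -y, -z); pixel columns grow to the right and rows downward; lengths in m; the calibration is good to about 2 mm. A picture is of the moment at which its call begins: read the wrist's pose just before it. camera_params takes no time and is no camera call.
A pose or a line that the arm cannot do raises ctrl.MotionError and nothing moves.
- ctrl.sign_off(): hands the job in; it is judged then, once.
Readings, each from a call of its own:
- ctrl.current_t(): time.
- ctrl.current_q(): joint angles.
- ctrl.current_dq(): joint speeds.
- ctrl.current_effort(): joint torques, N m.
- ctrl.current_tool_pos(): TCP position.
- ctrl.current_eef_rot(): TCP orientation.
- ctrl.current_contact_force(): force on the tool from outside, world axes, zero at the start.
- ctrl.current_wrist_torque(): the same for the moment, N m.
- ctrl.current_grip_width(): opening from 0.0 (shut) to 1.0 (fully open).
- ctrl.current_grasp_force(): force on a finger pad.
Only numpy, scipy, OpenCV 4.12 (cv2) and the standard library are available. Lean on these libraries where they do the work, as an engineer would, in place of code of your own. Each camera call takes 0.05 s, during which the arm holds its last target. There are 200 camera calls.

## Task

Close up the reservations shelf on the library desk: with the fingertips, gently push the sliding steel book support along until the four books stand upright and close together, with no gaps, against the end panel, and gently push the slip drawer below fully shut, in either order. Only push: do not lift or tip the books, and leave the other things on the desk where they are.

Things in the scene. Friction and masses are not known exactly. Their poses are not given: they have to be found in the camera images.
- shelf_unit: white shelf fixed to the desk: a deck (top 80 mm up) over one wide drawer; 170 mm deep (x), 340 mm wide (y). Origin: centre of its underside; -x is its front, +y its left. The books stand on the deck between the end panel at the right (inner face y = -165 mm, 150 mm tall) and the sliding support; left end open. Back rim 60 mm tall at x = +75 mm; the front 35 mm of the deck is bare
- support (a joint): travel (m) of the sliding steel book support: 0 at the left end of its slide, growing towards the books (the unit's -y), at most 0.20. It stays upright and where it is left; about 2 N moves it, plus up to about 10 N for the books it shoves along. The four books are 112 mm thick together: with no gap left it reads 0.173
- support_plate (a point): point on the outer (left, +y) face of the book support, midway along its depth, 130 mm above the deck. The support is an upright plate 110 mm deep (the unit's x), 4 mm thick (y), 150 mm tall above the deck; its inner face is 4 mm to the -y side of this point
- drawer (a joint): how far the slip drawer stands open, in m: 0 fully shut, at most 0.10; it slides to the unit's -x (towards the robot) as it opens and stays where it is left; about 1.5 N moves it
- drawer_pull (a point): middle of the drawer's pull, a steel bar 8 mm thick, 100 mm long (the unit's y), 38 mm above the desk, its axis 22 mm in front of the flat drawer front, which is 336 mm wide and spans 5 to 65 mm above the desk. Shut, that front is flush with the deck's front edge (x = -85 mm of the unit)
- book0: loose upright book with a red cover, 22 mm thick (y), 110 mm deep (x), 175 mm tall, about 180 g; origin: centre of its underside, which stands on the deck. Its place in the row varies; the gaps between the books are about 2 to 25 mm.
- book1: loose upright book with a black cover, 30 mm thick (y), 110 mm deep (x), 165 mm tall, about 180 g; origin: centre of its underside, which stands on the deck. Its place in the row varies; the gaps between the books are about 2 to 25 mm.
- book2: loose upright book with a blue cover, 26 mm thick (y), 110 mm deep (x), 172 mm tall, about 180 g; origin: centre of its underside, which stands on the deck. Its place in the row varies; the gaps between the books are about 2 to 25 mm.
- book3: loose upright book with a white cover, 34 mm thick (y), 110 mm deep (x), 160 mm tall, about 180 g; origin: centre of its underside, which stands on the deck. Its place in the row varies; the gaps between the books are about 2 to 25 mm.
- mug: blue mug, 76 mm wide, 90 mm tall, handle on its +y side; stands in front of the unit to the right of the drawer; loose, to be left alone; origin: centre of its underside
- stamp: turned dark wooden hand stamp, 34 mm wide foot, 83 mm tall; stands in front of the unit to the left of the drawer; loose, to be left alone; origin: centre of its underside
- stapler: black desk stapler 130 x 36 mm, 51 mm tall, long along its x; lies on the desk left of the open drawer; loose, to be left alone; origin: centre of its underside
- tape_dispenser: grey tape dispenser 150 x 55 mm, 84 mm tall, long along its x; on the desk to the right of the unit; loose, to be left alone; origin: centre of its underside
- pen_cup: dark steel pen cup, 68 mm wide, 90 mm tall with pens standing up to 150 mm; on the desk to the left of the unit; loose, to be left alone; origin: centre of its underside
- bell: steel counter bell, 84 mm wide, 61 mm tall; on the desk at far left; loose, to be left alone; origin: centre of its underside
- returned_books: stack of three books lying flat, 200 x 130 mm, 74 mm tall; on the desk at far right; loose, to be left alone; origin: centre of its underside
Mind the look-alikes: they are no part of the job. Leave any orange or turquoise look-alike of the book0 alone.

How it is judged (in metres and radians):
At the end, for the whole second after the job is handed in: The book support is within 7 mm of the fully closed-up row (joint support over 0.166), the drawer is open less than 5 mm, all four books stand at rest on the deck between the end panel and the support, within 0.08 rad of upright and not pushed forward beyond the deck (value of joint support above 0.166 m and value of joint drawer below 0.005 m and angle between each of book0, book1, book2, book3's own z axis and vertical below 0.08 rad and z of book0 in the frame of shelf_unit between 0.075 and 0.086 m and x of each of book0, book1, book2, book3 in the frame of shelf_unit above -0.025 m and y of book0 in the frame of shelf_unit between -0.165 and -0.04 m and linear speed of each of book0, book1, book2, book3 below 0.02 m/s and z of book1 in the frame of shelf_unit between 0.075 and 0.086 m and y of book1 in the frame of shelf_unit between -0.165 and -0.04 m and z of book2 in the frame of shelf_unit between 0.075 and 0.086 m and y of book2 in the frame of shelf_unit between -0.165 and -0.04 m and z of book3 in the frame of shelf_unit between 0.075 and 0.086 m and y of book3 in the frame of shelf_unit between -0.165 and -0.04 m); the robot touches nothing.
It fails at once if a book was lifted (more than 15 mm) or tipped over (more than 0.4 rad) (height (world z) of any of book0, book1, book2, book3 above 0.095 m or angle between any of book0, book1, book2, book3's own z axis and vertical above 0.4 rad).
It fails at once if a thing on the desk was shoved more than 25 mm, lifted or tipped (distance of any of mug, stamp, stapler, tape_dispenser, pen_cup, bell, returned_books from where it was at the start of the episode above 0.025 m or angle between any of mug, stamp, stapler, tape_dispenser, pen_cup, bell, returned_books's own z axis and vertical above 0.4 rad).
It fails at once if the book support was rammed: moving faster than 0.35 m/s, or pushed by the robot with more than 60 N (velocity of joint support above 0.35 m/s or contact force between the fingers and support above 60 N).
It fails at once if the support or the drawer was pushed with the arm or the body of the gripper instead of the fingers (over 3 N) (contact force between the arm and support above 3 N or contact force between the arm and drawer above 3 N).
It fails at once if the drawer was slammed, faster than 0.35 m/s (velocity of joint drawer below -0.35 m/s).
It also fails if it takes over 51 s, if anything falls off the work surface, if the arm or the gripper's body presses on something with over 40 N, if the wrist force passes 120 N, or if a joint passes its speed limit or range.

## Working session

There is one attempt and no reset: what is moved stays moved. The work goes in short steps, each a Python script; the robot and the scene stay as the last script left them, time stands still between calls to the robot, and variables do not carry over. Pictures are saved under pics/ and viewed, at most 10 in all, crops included, and the job is handed in when it is done.

```bash
mkdir -p pics; python3 - <<'E'
from bench import ctrl
import cv2,numpy as np
np.set_printoptions(precision=4,suppress=True)
for n in("scene","side"):
    cv2.imwrite(f"pics/{n}0.png",ctrl.read_camera(n)); print(n,ctrl.camera_params(n))
print(ctrl.current_t(),ctrl.current_eef_rot(),ctrl.camera_params("wrist"))
E
```

```text
scene {'fx': 456.97793121276254, 'fy': 456.97793121276254, 'cx': 315.86428418241275, 'cy': 243.1367891580952, 'pose': array([[ 0.5382,  0.619 , -0.572 , -0.2068],
       [-0.8428,  0.401 , -0.359 , -0.5269],
       [ 0.0072,  0.6753,  0.7375,  1.1923],
       [ 0.    ,  0.    ,  0.    ,  1.    ]])}
side {'fx': 518.4264111880487, 'fy': 518.4264111880487, 'cx': 327.85881053722994, 'cy': 245.4986183126504, 'pose': array([[-0.7264,  0.4899, -0.4821, -0.1268],
       [-0.687 , -0.4952,  0.5318,  0.8114],
       [ 0.0218,  0.7175,  0.6962,  1.2083],
       [ 0.    ,  0.    ,  0.    ,  1.    ]])}
0.1 [[ 0.9156  0.4021 -0.0003]
 [ 0.4021 -0.9156  0.0011]
 [ 0.0001 -0.0011 -1.    ]] {'fx': 358.4525106931214, 'fy': 358.4525106931214, 'cx': 316.8933723248092, 'cy': 232.75611846912193, 'T_tool_cam': array([[-0.0011,  0.9634,  0.2682,  0.0756],
       [ 1.    ,  0.001 ,  0.0003,  0.0006],
       [ 0.    ,  0.2682, -0.9634, -0.1699],
       [ 0.    ,  0.    ,  0.    ,  1.    ]])}
```

View pics/scene0.png

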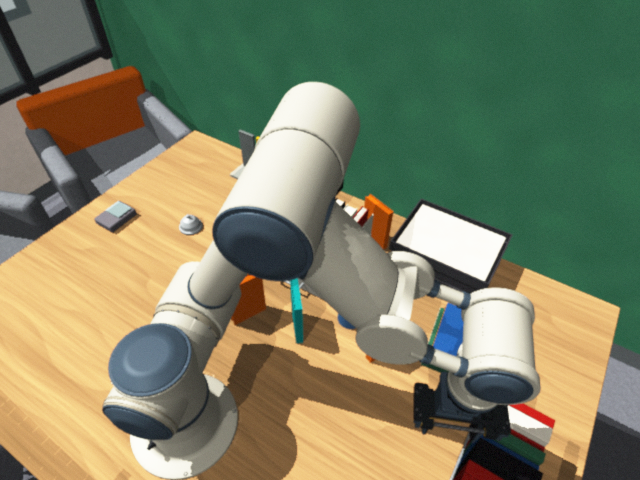

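View pics/side0.png

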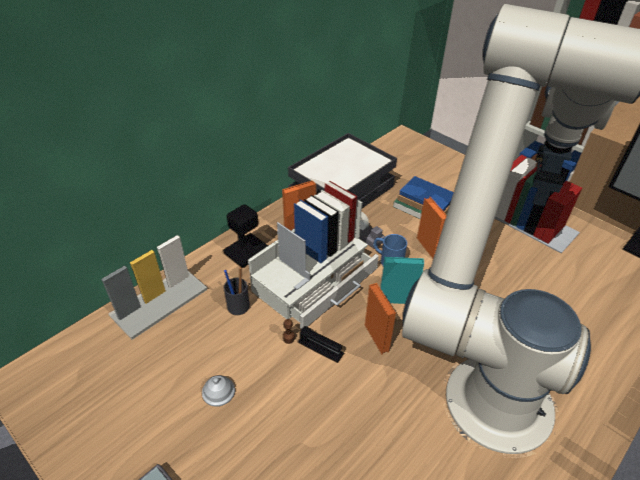

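```bash
python3 - <<'E'
import cv2
a=cv2.imread("pics/side0.png")[165:365,215:465]
cv2.imwrite("pics/c1.png",cv2.resize(a,(750,600),interpolation=cv2.INTER_CUBIC))
E
```

```text
(no output)
```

View pics/c1.png

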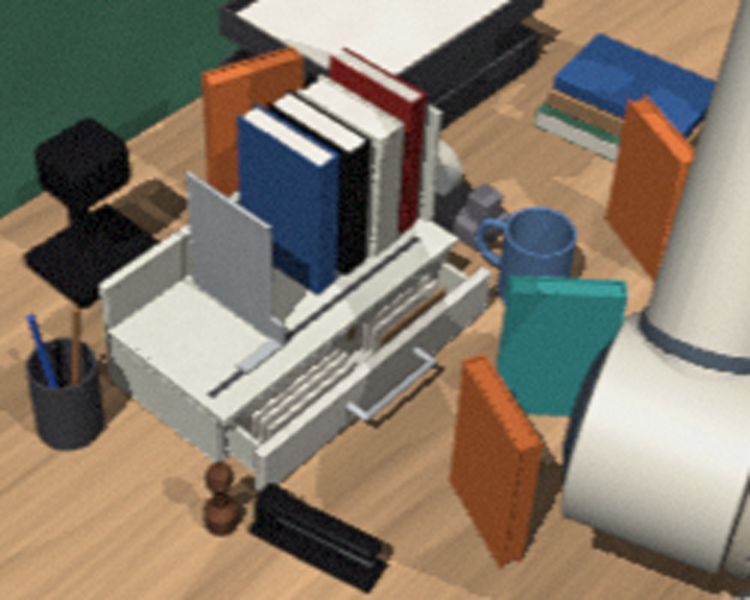

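```bash
cat >h.py <<'E'
from bench import ctrl
import numpy as np,cv2
np.set_printoptions(precision=4,suppress=True)
def proj(P,par,pose):
    c=(np.atleast_2d(P)-pose[:3,3])@pose[:3,:3]
    return np.c_[par["cx"]-par["fx"]*c[:,0]/c[:,2],par["cy"]+par["fy"]*c[:,1]/c[:,2]]
def model(p):
    X,Y,a,s,d,px=p; f=-.085-d; y=.124-s
    U=np.array([[-.085,.17,.08],[-.085,-.17,.08],[f,.168,.065],[f,-.168,.065],[f,.168,.005],[px+.055,y,.23],[px-.055,y,.23],[px-.055,y,.08],[f-.022,.05,.038],[f-.022,-.05,.038]])
    c,S=np.cos(a),np.sin(a)
    return U@np.array([[c,S,0],[-S,c,0],[0,0,1]])+[X,Y,0]
E
python3 - <<'E'
from h import *
from scipy.optimize import least_squares
uv=np.array([[224,420],[456,240],[262,455],[489,274],[262,484],[188,174],[270,226],[272,335],[358,418],[437,368]])/3+[215,165]
par=ctrl.camera_params("side")
r=least_squares(lambda p:(proj(model(p),par,par["pose"])-uv).ravel(),[.6,.1,0,.06,.05,.01],loss="soft_l1")
print(r.x,np.degrees(r.x[2]));print((proj(model(r.x),par,par["pose"])-uv))
# desk objects: rough ground points
for n,q,z in [("stamp",(221,520),.01),("stapA",(262,515),.03),("stapB",(375,575),.03),("cup",(66,425),.02),("mugtop",(540,228),.09),("orA top near",(465,362),.175),("orA bottom near",(500,560),0),("orA top2",(538,440),.175),("teal topL",(512,285),.175),("teal botL",(500,405),0),("teal topR",(625,285),.175),("or2 top",(635,105),.175),("or2 top2",(690,155),.175)]:
    u,v=np.array(q)/3+[215,165]; P=par["pose"]
    dd=P[:3,:3]@[(u-par["cx"])/par["fx"],-(v-par["cy"])/par["fy"],-1]
    print(n,(P[:3,3]+dd*(z-P[2,3])/dd[2])[:2])
E
```

```text
[0.6527 0.0286 0.0031 0.059  0.0474 0.0109] 0.17916129990763668
[[-0.3712  0.0063]
 [ 0.7478 -0.4257]
 [-0.4984  0.6907]
 [ 0.6146 -0.563 ]
 [-0.2214  4.1044]
 [ 0.0004 -1.3096]
 [ 0.1066  0.1171]
 [-0.1127  0.7922]
 [ 1.8568 -0.1825]
 [-1.9988 -2.0366]]
stamp [0.5247 0.2441]
stapA [0.4909 0.2234]
stapB [0.3725 0.1987]
cup [0.7085 0.2768]
mugtop [ 0.5116 -0.2059]
orA top near [0.4037 0.0546]
orA bottom near [0.3134 0.0905]
orA top2 [0.3029 0.0786]
teal topL [ 0.4339 -0.0493]
teal botL [ 0.431 -0.054]
teal topR [ 0.3586 -0.1236]
or2 top [ 0.5082 -0.3486]
or2 top2 [ 0.4208 -0.3222]
```

```bash
python3 - <<'E'
from h import *
p=ctrl.current_tool_pos(); ctrl.command_gripper(0)
ctrl.move_l([p[0],p[1],.40],vel=.25)
R=np.array([[0,1,0],[-1,0,0],[0,0,-1.]]).T  # cols: set below
best=None
for s in(1,-1):
    M=np.column_stack([[0,-s,0],[-s,0,0],[0,0,-1]]).astype(float)
    q=ctrl.ik([.664,.16,.40],M); print(s,np.linalg.det(M),q)
M=np.column_stack([[0,-1,0],[-1,0,0],[0,0,-1]]).astype(float)
ctrl.goto([.664,.16,.40],M)
np.savez("w.npz",p=ctrl.current_tool_pos(),R=ctrl.current_eef_rot())
cv2.imwrite("pics/w1.png",ctrl.read_camera("wrist"))
print(ctrl.current_t(),ctrl.current_tool_pos())
E
```

```text
1 1.0 [   8.5419   27.9303   49.4719   -0.      102.5978 -171.4581]
-1 1.0 [  8.5419  27.9303  49.4719  -0.     102.5978   8.5419]
5.3583 [0.6641 0.1594 0.4   ]
```

View pics/w1.png

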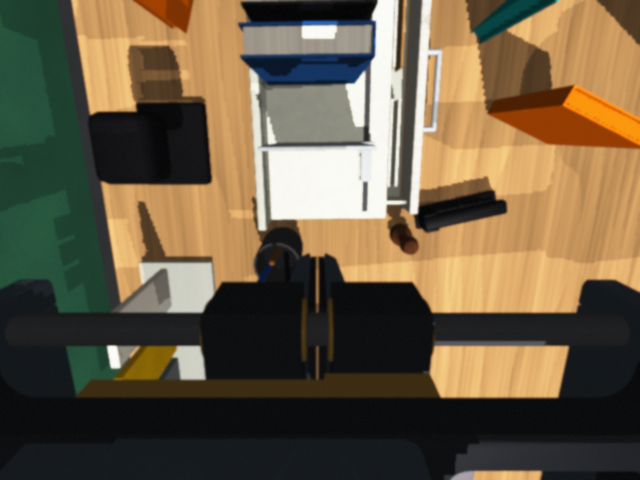

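```bash
python3 - <<'E'
from h import *
w=np.load("w.npz");T=np.eye(4);T[:3,:3]=w["R"];T[:3,3]=w["p"]
par=ctrl.camera_params("wrist")
print(proj(model([0.6527,0.0286,0.0031,0.059,0.0474,0.0109]),par,T@par["T_tool_cam"]))
E
```

```text
[[386.2763 218.0662]
 [400.0636 -70.506 ]
 [417.3039 214.157 ]
 [437.0225 -61.8829]
 [407.216  205.9686]
 [258.08   145.2379]
 [377.4619 144.5689]
 [359.0699 140.978 ]
 [433.4226 129.0316]
 [439.4867  51.9403]]
```

The wrist view matches the model fitted from the side view: deck corner (386,218), plate top edge on row 146, pull ends (433,130) and (439,51). Next, push the support.

```bash
python3 - <<'E'
from h import *
x=.664
ctrl.move_l([x,.145,.205],vel=.15)
print(ctrl.current_tool_pos(),ctrl.current_contact_force())
print(ctrl.move_l([x,.085,.205],vel=.04,contact_N=1.2),ctrl.current_tool_pos(),ctrl.current_contact_force())
print(ctrl.move_l([x,.012,.205],vel=.05,contact_N=25),ctrl.current_tool_pos(),ctrl.current_contact_force())
print(ctrl.move_l([x,-.02,.205],vel=.02,contact_N=14),ctrl.current_tool_pos(),ctrl.current_contact_force(),ctrl.current_t())
cv2.imwrite("pics/s2.png",cv2.resize(ctrl.read_camera("side")[165:365,215:465],(750,600)))
E
```

```text
[0.6645 0.1451 0.2059] [-0.5981 -0.0585  0.7439]Traceback (most recent call last):
  File "<stdin>", line 5, in <module>
bench.MotionError: the arm cannot follow that straight line within its joint ranges
```

```bash
python3 - <<'E'
from h import *
x=.664
ctrl.move_l([x,.15,.30],vel=.2)
ctrl.goto([x,.15,.30],np.column_stack([[0,1,0],[1,0,0],[0,0,-1]]).astype(float))
ctrl.move_l([x,.145,.205],vel=.15)
print(ctrl.current_tool_pos(),ctrl.current_contact_force())
print(ctrl.move_l([x,.085,.205],vel=.04,contact_N=1.2),ctrl.current_tool_pos(),ctrl.current_contact_force())
print(ctrl.move_l([x,.012,.205],vel=.05,contact_N=25),ctrl.current_tool_pos(),ctrl.current_contact_force())
print(ctrl.move_l([x,-.02,.205],vel=.02,contact_N=14),ctrl.current_tool_pos(),ctrl.current_contact_force(),ctrl.current_t())
cv2.imwrite("pics/s2.png",cv2.resize(ctrl.read_camera("side")[165:365,215:465],(750,600)))
E
```

```text
[0.6645 0.1451 0.206 ] [-0.1005  0.3253  0.5861]
True [0.6638 0.1156 0.2046] [ 0.6462  1.0544 -0.4115]
False [0.664 0.012 0.205] [ 1.6895  2.3984 -1.5984]
True [ 0.664  -0.0018  0.2048] [-0.1881  3.7468  4.1317] 14.9083
```

View pics/s2.png

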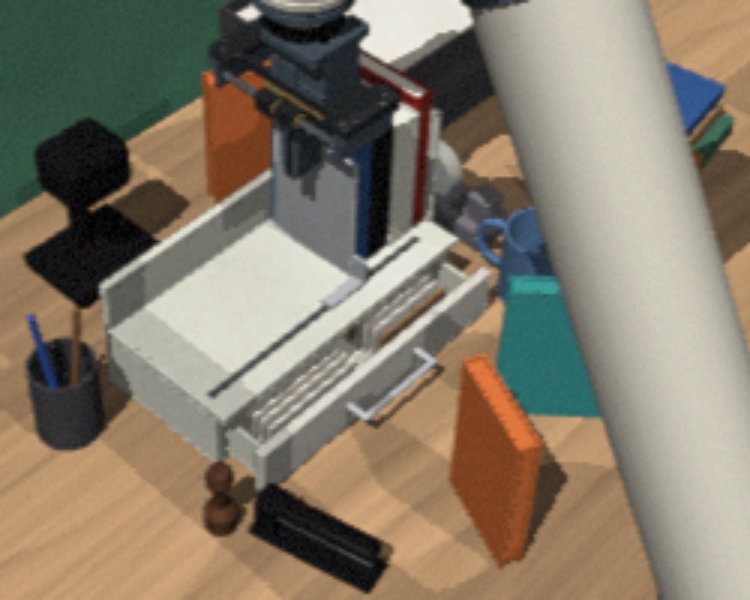

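```bash
python3 - <<'E'
from h import *
x=.664
for k in range(2):
    print(ctrl.move_l([x,-.02,.205],vel=.015,contact_N=25),ctrl.current_tool_pos(),ctrl.current_contact_force())
print(ctrl.current_t())
cv2.imwrite("pics/s3.png",cv2.resize(ctrl.read_camera("side")[165:285,255:405],(750,600)))
E
```

```text
True [ 0.6638 -0.0017  0.2043] [1.0839 3.6118 1.4975]
True [ 0.6636 -0.0016  0.204 ] [1.3217 2.8714 1.9251]
15.9083
```

View pics/s3.png

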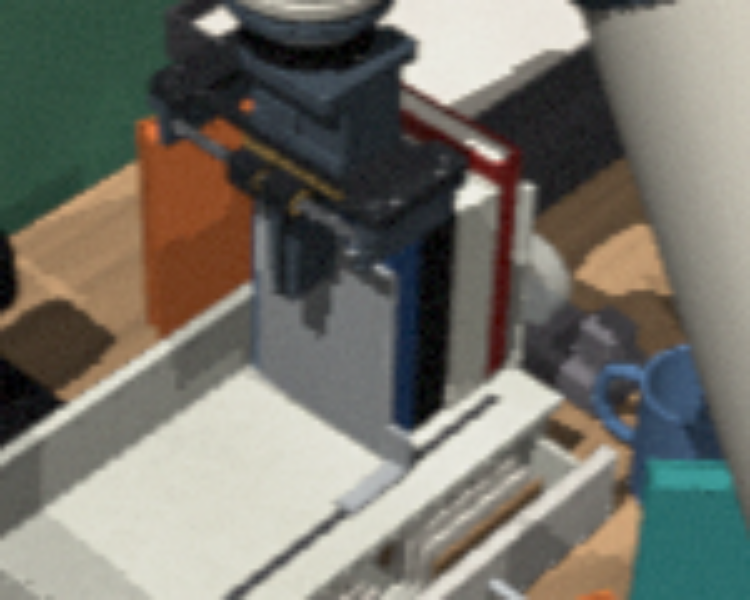

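```bash
python3 - <<'E'
from h import *
ctrl.move_l([.664,.05,.205],vel=.08)
ctrl.move_l([.62,.07,.33],vel=.2)
M=np.diag([1.,-1,-1])
ctrl.goto([.468,.065,.33],M)
ctrl.move_l([.468,.065,.06],vel=.18)
ctrl.move_l([.468,.065,.03],vel=.06)
print(ctrl.current_tool_pos(),ctrl.current_contact_force(),ctrl.current_t())
print(ctrl.move_l([.512,.065,.03],vel=.04,contact_N=15),ctrl.current_tool_pos(),ctrl.current_contact_force())
print(ctrl.move_l([.545,.065,.03],vel=.02,contact_N=12),ctrl.current_tool_pos(),ctrl.current_contact_force(),ctrl.current_t())
cv2.imwrite("pics/s4.png",cv2.resize(ctrl.read_camera("side")[165:365,215:465],(750,600)))
E
```

```text
[0.4679 0.065  0.0298] [0.4282 0.3075 0.3873] 21.325
False [0.512  0.0649 0.03  ] [ 0.3477  0.2778 -0.1884]
True [0.5258 0.065  0.0296] [0.0529 0.4578 0.8966] 23.4583
```

View pics/s4.png

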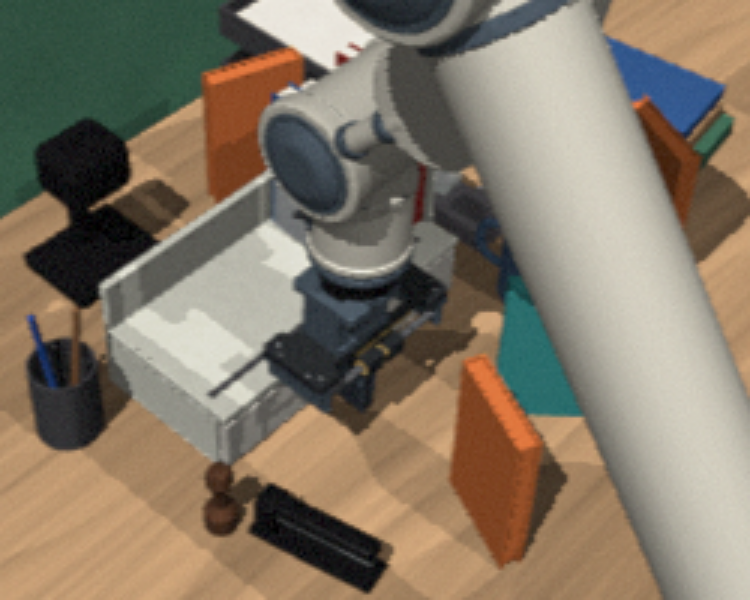

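```bash
python3 - <<'E'
from h import *
print(ctrl.move_l([.545,.065,.03],vel=.015,contact_N=18),ctrl.current_tool_pos())
ctrl.move_l([.475,.065,.03],vel=.08)
ctrl.move_l([.475,.065,.33],vel=.2)
ctrl.goto([.35,-.45,.40],np.diag([1.,-1,-1]))
ctrl.sleep(.3)
print(ctrl.current_t())
cv2.imwrite("pics/s5.png",cv2.resize(ctrl.read_camera("side")[165:365,215:465],(750,600)))
E
```

```text
True [0.5257 0.0651 0.029 ]
28.6833
```

View pics/s5.png

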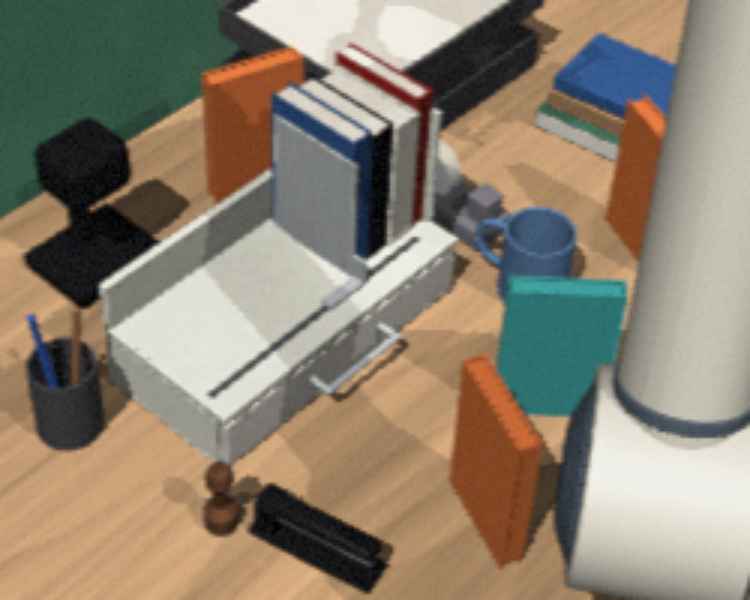

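```bash
python3 - <<'E'
from h import *
par=ctrl.camera_params("side")
for s in(.160,.173):print((proj(model([0.6527,0.0286,0.0031,s,0,0.0109]),par,par["pose"])-[215,165])[[5,6,7,2,8,9]].ravel()*3)
E
```

```text
[263.9256 121.4275 345.957  173.9025 342.2398 284.611  224.9442 429.017
 328.1323 391.2953 395.7918 337.4154]
[273.3059 115.4112 355.2879 167.425  350.9713 278.0759 224.9442 429.017
 328.1323 391.2953 395.7918 337.4154]
```

The picture matches support = 0.173 (plate corners at columns 273 and about 356). The drawer is flush and nothing else has moved.

```bash
python3 -c "
from bench import ctrl
print(ctrl.sign_off())"
```

```text
the job is handed in; nothing more can be done
None
```

I've handed the job in: the last picture shows the four books upright and closed up against the end panel (support reading about 0.173), the drawer shut, and the visible desk items in place; the judge's result was not shown.

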